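# Hold the vial warmer's cover open for drawing up saline

## Task

A colleague with both hands full is about to draw up saline from the blue-capped vial, which is warming under one of the two clear covers of the vial warmer. Slide the red catch of that bay to the right, lift its cover to 60 degrees, so that the condensation runs off to the back and not into the vials, and finish while still holding it there: it falls shut when let go. Leave the other bay shut and latched, and do not disturb the vials, the syringe or the beaker.

Things in the scene. Friction and masses are not known exactly. Their poses are not given: they have to be found in the camera images.
- warmer: vial warmer: white bench instrument, fixed, 264 mm wide (y) x 220 mm deep (x), deck 85 mm above the bench; two sunken bays, left (+y) and right (-y), centres 63 mm either side of the middle, each under its own clear hinged cover. Origin: centre of its underside; x to its back (hinges), y to its left seen from the robot, z up. The dials on its sloping front are not used
- vial_saline: saline vial with the BLUE cap, 24 mm wide, 53 mm tall, standing loosely in the rear outer well of one of the bays under the shut cover; about half of it shows above the dark metal block. Origin: centre of its underside
- vial_gel: gel vial with the GREEN cap, 21 mm wide, 45 mm tall, standing in the same way in the other bay. Origin: centre of its underside
- cover_angle_left (a joint): angle of the left bay's cover: 0 shut and level, pi/3 = 60 degrees; grows as its front edge rises; stop at 1.45. Weight and a light spring shut it from any angle. While latched it lifts no more than about 1 degree
- cover_left: the left bay's cover: grey-framed clear cover, 118 mm wide, 145 mm from hinge to front edge, 7 mm thick, 0.15 to 0.25 kg, with a black ball knob on a 9 mm steel stem near the middle of its front edge. Origin: on the hinge axis; x to the back while shut, y along the axis, z out of its top
- hinge_left (a point): point on the left cover's hinge axis, in the middle of the cover's back edge (82 mm behind the warmer's origin, 91 mm above the bench); axes as the warmer's, and the hinge axis is y
- ball_left (a point): centre of the left knob's black ball, 24 mm in diameter, 30 mm above the cover; 127 mm in front of the hinge axis and 31.5 mm above it while the cover is shut. The ball turns easily between two fingers, so the gripper may keep pointing down as the cover swings
- catch_left (a joint): travel of the left bay's sliding catch on the deck just in front of the cover: 0 latched (its claw overhangs the tongue on the cover's front edge), the cover is free from 0.013, end stop 0.018 m; slides to the right (the warmer's -y); needs about 1.5 N and stays where it is left
- thumb_left (a point): 7 mm below the top of the left catch's red upright thumb piece, which is 12 mm wide (y), 10 mm deep (x) and rises 35 mm above the deck; it moves with the catch; 39 mm in front of the ball's centre
- cover_angle_right (a joint): angle of the right bay's cover: 0 shut and level, pi/3 = 60 degrees; grows as its front edge rises; stop at 1.45. Weight and a light spring shut it from any angle. While latched it lifts no more than about 1 degree
- cover_right: the right bay's cover: grey-framed clear cover, 118 mm wide, 145 mm from hinge to front edge, 7 mm thick, 0.15 to 0.25 kg, with a black ball knob on a 9 mm steel stem near the middle of its front edge. Origin: on the hinge axis; x to the back while shut, y along the axis, z out of its top
- hinge_right (a point): point on the right cover's hinge axis, in the middle of the cover's back edge (82 mm behind the warmer's origin, 91 mm above the bench); axes as the warmer's, and the hinge axis is y
- ball_right (a point): centre of the right knob's black ball, 24 mm in diameter, 30 mm above the cover; 127 mm in front of the hinge axis and 31.5 mm above it while the cover is shut. The ball turns easily between two fingers, so the gripper may keep pointing down as the cover swings
- catch_right (a joint): travel of the right bay's sliding catch on the deck just in front of the cover: 0 latched (its claw overhangs the tongue on the cover's front edge), the cover is free from 0.013, end stop 0.018 m; slides to the right (the warmer's -y); needs about 1.5 N and stays where it is left
- thumb_right (a point): 7 mm below the top of the right catch's red upright thumb piece, which is 12 mm wide (y), 10 mm deep (x) and rises 35 mm above the deck; it moves with the catch; 39 mm in front of the ball's centre
- syringe: 5 ml syringe lying loose on the bench left of the warmer, 147 x 23 x 13 mm. Origin: centre of its underside
- vial_local: small vial with a red cap standing on the bench left of the warmer, 18 mm wide, 39 mm tall. Origin: centre of its underside
- beaker: small glass beaker standing on the bench right of the warmer, 43 mm wide, 52 mm tall. Origin: centre of its underside

How it is judged (in metres and radians):
On the way, in this order (a step that is already met when the one before it is completed fails the run):
1. the catch of the bay with the blue-capped vial is slid clear while its cover is still shut (((y of vial_saline in the frame of warmer above 0 m and value of joint catch_left above 0.014 m and value of joint cover_angle_left below 0.05 rad) or (y of vial_saline in the frame of warmer below 0 m and value of joint catch_right above 0.014 m and value of joint cover_angle_right below 0.05 rad))), for 0.1 s.
2. that bay's cover is up at 60 degrees, held by the fingers (((y of vial_saline in the frame of warmer above 0 m and value of joint cover_angle_left between 0.947 and 1.147 rad and contact force between the fingers and cover_left above 0.3 N) or (y of vial_saline in the frame of warmer below 0 m and value of joint cover_angle_right between 0.947 and 1.147 rad and contact force between the fingers and cover_right above 0.3 N))), for 0.2 s.
At the end, for the whole second after the job is handed in: the cover over the blue-capped vial is still at 60 degrees +- 5.7 (0.947 to 1.147 rad), fingers on it, nothing else propping it; the other cover shut (under 0.05 rad), its catch latched (under 6 mm); both vials in their wells (moved under 12 mm) (((y of vial_saline in the frame of warmer above 0 m and value of joint cover_angle_left between 0.947 and 1.147 rad and contact force between the fingers and cover_left above 0.3 N and velocity of joint cover_angle_left between -0.06 and 0.06 rad/s and value of joint cover_angle_right below 0.05 rad and value of joint catch_right below 0.006 m and contact force between cover_left and syringe below 0.1 N and contact force between cover_left and vial_local below 0.1 N and contact force between cover_left and beaker below 0.1 N and contact force between cover_left and vial_saline below 0.1 N and contact force between cover_left and vial_gel below 0.1 N) or (y of vial_saline in the frame of warmer below 0 m and value of joint cover_angle_right between 0.947 and 1.147 rad and contact force between the fingers and cover_right above 0.3 N and velocity of joint cover_angle_right between -0.06 and 0.06 rad/s and value of joint cover_angle_left below 0.05 rad and value of joint catch_left below 0.006 m and contact force between cover_right and syringe below 0.1 N and contact force between cover_right and vial_local below 0.1 N and contact force between cover_right and beaker below 0.1 N and contact force between cover_right and vial_saline below 0.1 N and contact force between cover_right and vial_gel below 0.1 N)) and distance of each of vial_saline, vial_gel from where it was at the start of the episode below 0.012 m); the arm keeps its last pose, push and grip.
It fails at once if the other bay's cover is lifted (over 0.1 rad) or its catch slid (over 8 mm) ((y of vial_saline in the frame of warmer above 0 m and (value of joint cover_angle_right above 0.1 rad or value of joint catch_right above 0.008 m)) or (y of vial_saline in the frame of warmer below 0 m and (value of joint cover_angle_left above 0.1 rad or value of joint catch_left above 0.008 m))).
It fails at once if a vial in the warmer is shifted more than 15 mm (distance of any of vial_saline, vial_gel from where it was at the start of the episode above 0.015 m).
It fails at once if the syringe, the red-capped vial or the beaker is shifted more than 20 mm (distance of any of syringe, vial_local, beaker from where it was at the start of the episode above 0.02 m).
It also fails if it takes over 45 s, if anything falls off the work surface, if the arm or the gripper's body presses on something with over 40 N, if the wrist force passes 120 N, or if a joint passes its speed limit or range.

## Robot

A 7-joint arm with a two-finger parallel gripper is mounted at the origin on a cart in front of the work surface, level with it; the furniture and walls round the work are solid. World frame = base frame: x ahead of the robot, y to its left, z up, the work surface at z = 0. Lengths are in mm, angles in degrees, forces in N, time in s.
With the tool pointing down it reaches from about 350 to 900 mm from the base axis. Payload 8.1 kg.
Tool frame: the origin (TCP) lies at the very end of the fingers, on their centre line; the grasp point (between the pads) lies 19 mm behind it; x points along the fingers, z is the direction in which the jaws open and shut, and the axes are right-handed (so a half turn about x gives the same grasp; the last joint's range is limited). The gripper opens to 92 mm and grips with 3 to 60 N. Pads are 19 mm wide; open, the fingers measure 130 mm over their backs; the gripper's body (75 mm by 190 mm) begins 47 mm behind the grasp point.
Start: joints at [59.152, 24.895, 1.432, 90.138, -0.665, 64.973, -4.303], TCP at [263.814, -566.607, 226.742] pointing down, gripper open.
Joint ranges: [-149.89, 149.89], [-25.12, 119.58], [-72.63, 75.52], [4.76, 147.25], [-75.54, 255.54], [6.69, 114.76], [-157.13, 157.13]. Speed limits (degrees/s): [127.2, 127.2, 172.46, 172.46, 180, 180, 180].

## Interface

Orientations are given as [roll, pitch, yaw] about the fixed x, y, z axes, in that order (R = Rz(yaw) Ry(pitch) Rx(roll)).
In Python, from cell import bot gives the robot as it stands. The module is installed in compiled form; this text tells all that it offers. Calls block until the motion is done:
- bot.goto(position, orientation): joint-space move of the TCP to a pose.
- bot.line_to(position, rotation=None, vel=150, guard=None): straight line of the TCP; rotation=None keeps the orientation; vel is the mean speed in mm/s. With guard (N) it stops when the force on the tool has changed by that much, and returns True; else False.
- bot.movej(angles): joint-space move.
- bot.set_gripper(opening): finger opening in mm; the grip force is fixed at half the most; returns when the fingers have stopped.
- bot.pause(seconds).
- bot.ik(position, orientation): joint angles nearest the present ones, or None.
- bot.state(): the state.
- bot.get_image(name): name is "side" or "top"; returns a dict with "frame" (384x512x3 uint8, red, green, blue), "fovy" (degrees; the focal length in pixels is half the picture's height over the tangent of half this angle, whatever the lens; pixels are square), "cx", "cy" (the principal point, pixels), "extrinsics" (4x4, takes a point from world to camera coordinates). Camera axes: x right, y up, looking along -z (the intrinsics and any distortion apply to the point x, -y, -z); pixel columns grow to the right and rows downward; lengths in mm; the calibration is good to about 2 mm. A picture is of the moment at which its call begins. There is no depth.
A pose or a line that the arm cannot do raises bot.IKError and nothing moves.
- bot.sign_off(): hands the job in, once; it reports no verdict.
The state is a dict: "time_s": time; "joints": joint angles; "qd": joint speeds; "joint_torque": joint torques, N m; "position": TCP position; "orientation": TCP orientation; "contact_force": force on the tool from outside, world axes, zero at the start; "wrist_torque": the same for the moment, N m; "width": finger opening in mm.
Only numpy, scipy, OpenCV 4.12 (cv2) and the standard library are available. Lean on these libraries where they do the work, as an engineer would, in place of code of your own. Each camera call takes 0.05 s, during which the arm holds its last target.

## Working session

There is one attempt and no reset: what is moved stays moved. The work goes in short steps, each a Python script; the robot and the scene stay as the last script left them, time stands still between calls to the robot, and variables do not carry over. Pictures are saved under pics/ and viewed, and the job is handed in when it is done.

```bash
mkdir -p pics
python3 - <<'E'
from cell import bot
import cv2,pickle,numpy as np
d={}
for n in("side","top"):
    i=bot.get_image(n); d[n]=i
    print(n,{k:(v.tolist() if hasattr(v,'tolist') else v) for k,v in i.items() if k!='frame'})
    cv2.imwrite(f"pics/{n}0.png",cv2.resize(i['frame'][:,:,::-1],(800,600),interpolation=cv2.INTER_CUBIC))
pickle.dump(d,open('d0.pkl','wb'))
print(bot.state())
E
```

```text
side {'fovy': 42.36204210331345, 'cx': 256.95082148502644, 'cy': 183.07152969751982, 'extrinsics': [[-0.9831802616650697, -0.1818444567579166, 0.017004899841610317, 583.6783094285852], [0.11980072559361762, -0.571834691110667, 0.8115743171081814, -139.44123729518415], [-0.13785629916491937, 0.799961048794744, 0.5840016791001256, -1124.2716301898533], [0.0, 0.0, 0.0, 1.0]]}
top {'fovy': 57.311285486941905, 'cx': 256.0423098619258, 'cy': 191.56091386122338, 'extrinsics': [[-0.0213174381909361, -0.999487235897256, 0.023892092989911927, 11.070604485181686], [0.9918029148797501, -0.01813001888335677, 0.1264843091111335, -596.9784909065778], [-0.12598628840079096, 0.026392568911572524, 0.9916808395049491, -886.0733217644271], [0.0, 0.0, 0.0, 1.0]]}
{'time_s': 0.1, 'joints': array([59.15171949, 24.93248238,  1.42795356, 90.18478793, -0.6622546 ,
       64.97232748, -4.30361442]), 'qd': array([ 0.0226123 , -0.0101549 ,  0.01577729, -0.0737336 ,  0.01899403,
       -0.08497968,  0.03441006]), 'joint_torque': array([ 2.51793790e-03, -6.69129825e+01,  9.87632163e-01, -3.15148044e+01,
       -6.05577766e-02,  3.73353297e-02,  5.56127338e-05]), 'position': array([ 263.60784148, -566.17835705,  226.01653904]), 'orientation': array([-174.12410198,   89.91865529,  120.84460676]), 'contact_force': array([ 0.21851194, -0.52847116, -0.31904259]), 'wrist_torque': array([-0.00292535, -0.02227626,  0.03801453]), 'width': 91.99949491908875}
```

View pics/side0.png

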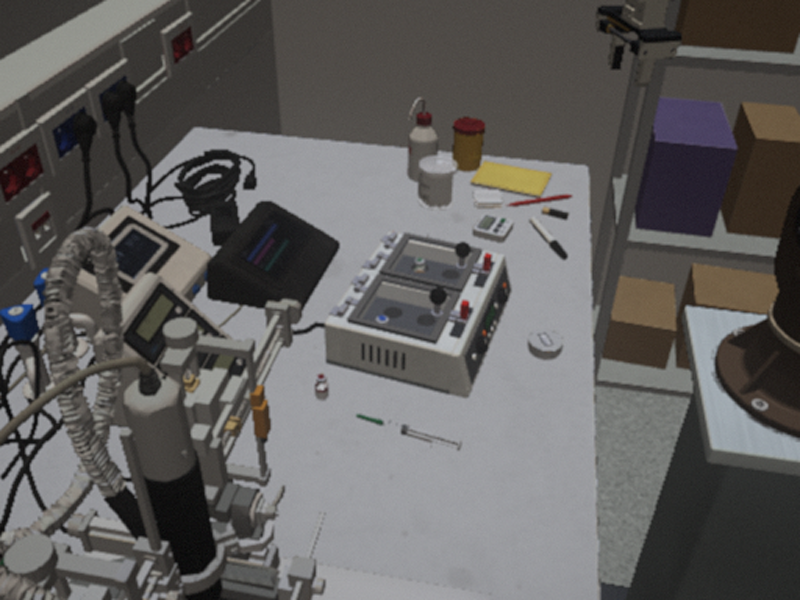

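View pics/top0.png

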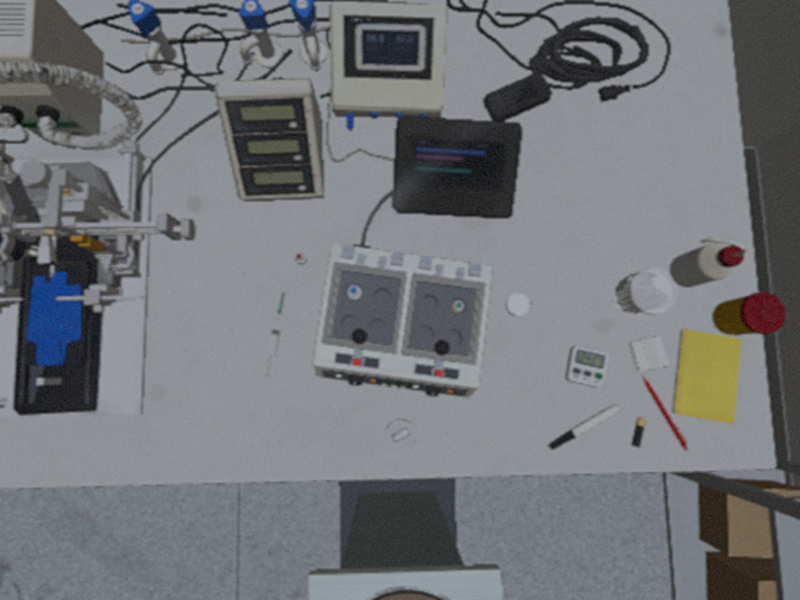

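Run:
```python
import cv2,pickle
d=pickle.load(open('d0.pkl','rb'))
t=d['top']['frame'][150:260,190:325,::-1]; s=d['side']['frame'][140:255,200:335,::-1]
cv2.imwrite('pics/tz.png',cv2.resize(t,None,fx=5.9,fy=5.4 if 0 else 5.4,interpolation=cv2.INTER_CUBIC) if 0 else cv2.resize(t,None,fx=5,fy=5,interpolation=cv2.INTER_CUBIC))
cv2.imwrite('pics/sz.png',cv2.resize(s,None,fx=5,fy=5,interpolation=cv2.INTER_CUBIC))
```

```text
(no output)
```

View pics/tz.png

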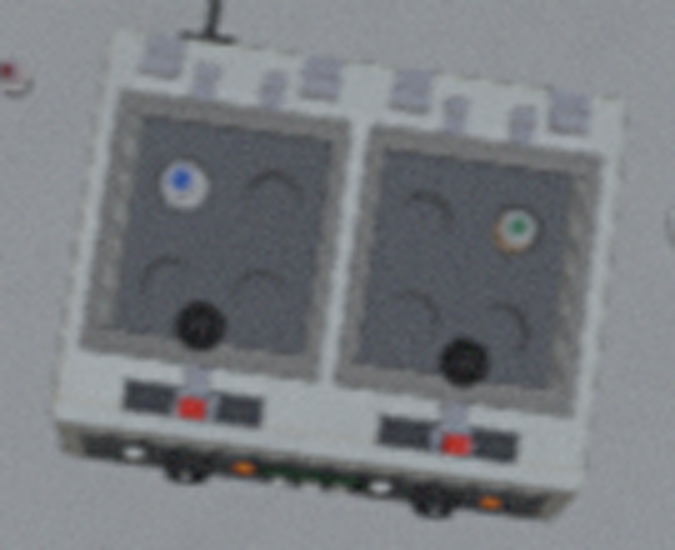

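View pics/sz.png

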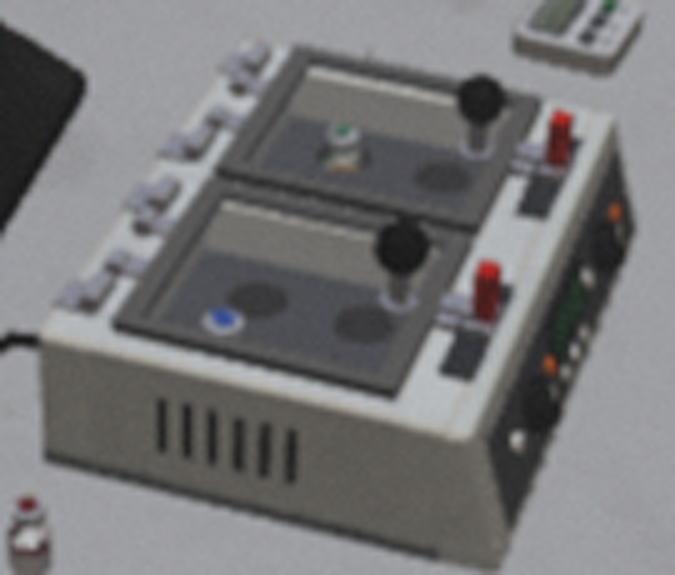

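```bash
cat > h.py <<'E'
import numpy as np, pickle
from scipy.optimize import least_squares
def proj(i,p):
    c=(np.asarray(i['extrinsics'])@np.append(p,1))[:3]
    f=192/np.tan(np.radians(i['fovy']/2))
    return np.array([i['cx']+f*c[0]/-c[2], i['cy']-f*c[1]/-c[2]])
def tri(d,t,s):
    r=least_squares(lambda p:np.r_[proj(d['top'],p)-t,proj(d['side'],p)-s],[500,0,100])
    return r.x,r.fun
E
python3 - <<'E'
from h import *
d=pickle.load(open('d0.pkl','rb'))
T=lambda a,b:np.array([a/5+190-.4,b/5+150-.4]); S=lambda a,b:np.array([a/5+200-.4,b/5+140-.4])
R={}
for n,t,s in [('ballL',T(201,326),S(402,247)),('ballR',T(464,362),S(481,101)),('thL_top',T(192,407),S(488,268)),('thR_top',T(456,444),S(560,116)),('vialcapL',T(180,181),S(223,318)),('deckFL',T(58,412),S(470,440)),('deckBL',T(120,35),S(45,335)),('deckBR',T(620,98),S(265,40)),('local',T(6,71),S(28,505))]:
    R[n],f=tri(d,t,s); print(n,R[n].round(1),f.round(2))
for a,b in [('ballL','ballR'),('thL_top','thR_top')]:
    v=R[a]-R[b]; print(a,np.linalg.norm(v[:2]),np.degrees(np.arctan2(-v[0],v[1])))
E
```

```text
ballL [532.6  64.7 122.9] [-0.02 -0.21  0.19  0.03]
ballR [513.  -59.3 122. ] [-0.01 -0.15  0.14  0.02]
thL_top [494.5  69.5 120.9] [-0.01 -0.14  0.13  0.01]
thR_top [474.9 -54.4 121.9] [-0.02 -0.25  0.25  0.02]
vialcapL [608.8  76.5  80.6] [-0.05 -0.47  0.41  0.08]
deckFL [492.7 137.3  81.4] [ 0.03  0.46 -0.39 -0.04]
deckBL [682.9 105.9  81.9] [-0.02 -0.18  0.15  0.04]
deckBR [ 639.2 -145.6   88.9] [ 0.22  2.12 -2.14 -0.44]
local [674.7 169.9  40.4] [-0.04 -0.37  0.29  0.07]
ballL 125.54438262188198 -8.975801831115543
thL_top 125.36979044427402 -9.020039263662834
```

```bash
cat >> h.py <<'E'
yaw=-9.0
X=np.array([np.cos(np.radians(yaw)),np.sin(np.radians(yaw)),0]); Y=np.array([-X[1],X[0],0]); Z=np.array([0,0,1.])
ball=np.array([532.6,64.7,122.7]); thumb=np.array([494.3,70,113]); hinge=ball+127*X; hinge[2]=91
E
python3 - <<'E'
from cell import bot
from h import *
import cv2
st=bot.state()
for O in ([0,90,81],[0,90,-99]):
    q=bot.ik([494.3,70,200],O); q2=bot.ik((hinge-36*X+np.array([0,0,107.])).tolist(),O); print(O,q,q2)
c=[(np.abs(np.array(bot.ik([494.3,70,200],O))-st['joints']).max(),O) for O in ([0,90,81],[0,90,-99]) if bot.ik([494.3,70,200],O) is not None]
O=min(c)[1]; print(O)
bot.goto([494.3,70,210],O)
bot.set_gripper(26)
s=bot.state();print(s['time_s'],s['position'],s['orientation'],s['width'],s['contact_force'])
d={}
for n in("side","top"):
    d[n]=bot.get_image(n)
im=np.hstack([cv2.resize(d[n]['frame'][100:260,180:340,::-1],(400,400)) for n in d]); cv2.imwrite('pics/a1.png',im)
E
```

```text
[0, 90, 81] [ 21.75370294  21.286126   -46.30782796 106.64289674  17.73166274
  59.52689593  49.25891281] [ 19.49324803  33.35110038 -45.22721468  89.58198458  24.96975325
  67.59844221  50.33380323]
[0, 90, -99] [   6.21532419   17.04720644  -25.41837569  107.78114509    8.62540615
   57.03702622 -121.93740211] [  -0.2544886    27.08109128  -13.60468203   91.38371759    6.9426027
   62.36423744 -114.64731103]
[0, 90, 81]
3.65 [494.2884461  70.003541  210.0006883] [-168.56522513   89.99976475  -87.56444413] 26.217398511647893 [-0.79351467 -0.40029596  0.00387885]
```

View pics/a1.png

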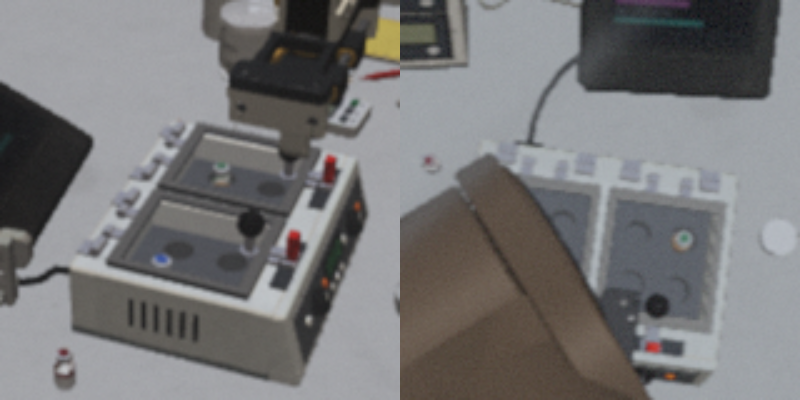

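Run:
```python
from cell import bot
from h import *
import cv2
g=bot.line_to([494.3,70,99],vel=80,guard=8)
s=bot.state();print(g,s['time_s'],s['position'],s['contact_force'])
if not g:
    p=np.array([494.3,70,99])-25*Y
    g=bot.line_to(p.tolist(),vel=25,guard=7)
    s=bot.state();print(g,s['time_s'],s['position'],((s['position']-[494.3,70,99])@Y),s['contact_force'],s['contact_force']@Y)
d={}
for n in("side","top"):
    d[n]=bot.get_image(n)
im=np.hstack([cv2.resize(d[n]['frame'][100:260,180:340,::-1],(400,400)) for n in d]); cv2.imwrite('pics/a2.png',im)
```

```text
False 5.2917 [494.60320397  70.08823966  99.4322472 ] [ 0.71843413 -0.13549585  0.62271054]
False 6.4417 [490.5782918   46.07635748  99.08999316] -24.211306214222024 [ 1.33509883  5.05438608 -0.22871409] 5.2010136674944425
```

View pics/a2.png

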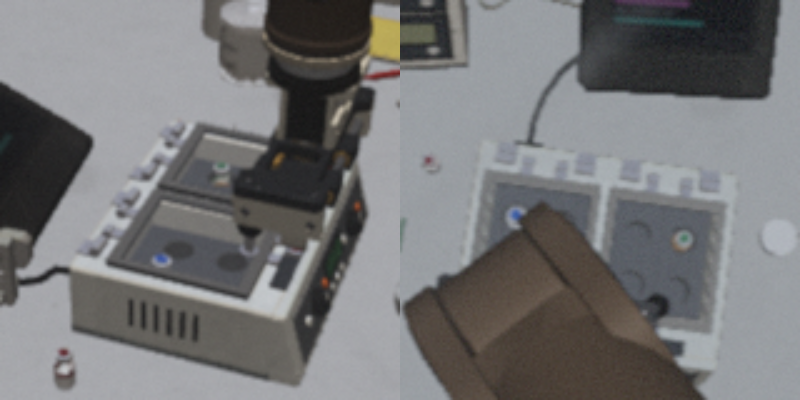

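Run:
```python
from cell import bot
from h import *
import cv2
p=bot.state()['position']+6*Y
bot.line_to(p.tolist(),vel=40)
p[2]=200
bot.line_to(p.tolist(),vel=120)
d={"side":bot.get_image("side")}
b=ball.copy(); b[2]=210
bot.goto((b+0*Y).tolist(),[0,90,81]); bot.set_gripper(50)
d["side2"]=bot.get_image("side"); d["top"]=bot.get_image("top")
s=bot.state();print(s['time_s'],s['position'],s['contact_force'],s['width'])
im=np.hstack([cv2.resize(d[n]['frame'][100:260,180:340,::-1],(400,400),interpolation=cv2.INTER_CUBIC) for n in ("side","side2")]); cv2.imwrite('pics/a3.png',im)
pickle.dump(d,open('d3.pkl','wb'))
```

```text
8.9167 [532.58869377  64.65569488 210.04145296] [-0.94394629  0.74365288 -0.74339844] 49.748940194184286
```

View pics/a3.png

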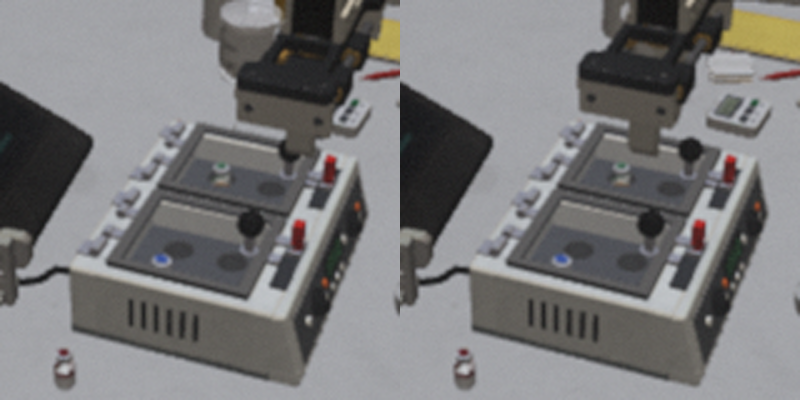

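Run:
```python
from h import *
def cen(i):
    f=i['frame'].astype(int); m=(f[...,0]-f[...,1]>60); m[:185]=0;m[215:]=0;m[:,:285]=0;m[:,310:]=0
    r,c=np.nonzero(m); return np.array([c.mean(),r.mean()]),m.sum()
a=pickle.load(open('d0.pkl','rb'))['side'];b=pickle.load(open('d3.pkl','rb'))['side2']
print(cen(a),cen(b))
for t in(0,14,16,18): print(t,proj(a,thumb-t*Y)-proj(a,thumb))
```

```text
(array([297.86666667, 194.86666667]), np.int64(15)) (array([299.9375, 191.125 ]), np.int64(16))
0 [0. 0.]
14 [ 1.7389138  -3.63497825]
16 [ 1.98450873 -4.14836323]
18 [ 2.22940733 -4.66029261]
```

Run:
```python
from h import *
from cell import bot
import cv2
a=pickle.load(open('d0.pkl','rb'))['side']
fs=[bot.get_image('side')['frame'].astype(float) for _ in range(6)]; b=np.mean(fs,0)
g=lambda f:np.clip((f[...,0]-f[...,1:].max(-1)).astype(float)-15,0,None)[182:212,286:308]
def c(f):
    w=g(f); r,cc=np.mgrid[:w.shape[0],:w.shape[1]]; return np.array([(w*cc).sum(),(w*r).sum()])/w.sum()
ca=c(a['frame'].astype(float)); cb=c(b); print(cb-ca)
```

```text
[ 2.00938473 -4.29474828]
```

Run:
```python
from cell import bot
from h import *
t=ball.copy(); t[2]=122.5-19
g=bot.line_to(t.tolist(),vel=80,guard=8)
s=bot.state();print(g,s['time_s'],s['position'],s['contact_force'])
if not g:
    bot.set_gripper(15)
    s=bot.state();print(s['time_s'],s['position'],s['contact_force'],s['width'])
```

```text
False 10.7 [532.93713811  64.79298886 103.97148417] [0.12650866 0.55613623 0.04682792]
11.2667 [532.68218487  64.99423203 103.57115472] [ 0.14921019  1.15800962 -0.2892208 ] 22.10056218944902
```

```bash
cat >> h.py <<'E'
def arc(deg):
    a=np.radians(deg); return hinge+X*(-127*np.cos(a)+31.5*np.sin(a))+Z*(127*np.sin(a)+31.5*np.cos(a)-19)
E
python3 - <<'E'
from cell import bot
from h import *
import cv2
for a in (5,12):
    bot.line_to(arc(a).tolist(),vel=40)
    s=bot.state();print(a,s['time_s'],s['position'],s['contact_force'],s['width'])
d={n:bot.get_image(n) for n in("side","top")}
im=np.hstack([cv2.resize(d[n]['frame'][100:260,180:340,::-1],(400,400),interpolation=cv2.INTER_CUBIC) for n in d]); cv2.imwrite('pics/a4.png',im)
E
```

```text
5 11.7 [535.74645915  64.44855504 114.5676672 ] [ 0.58384305  4.21111514 -1.86132037] 22.248815023908328
12 12.25 [541.73747744  63.46748866 129.32114151] [-0.96276196  5.10262084 -1.92782273] 22.233845919598338
```

View pics/a4.png

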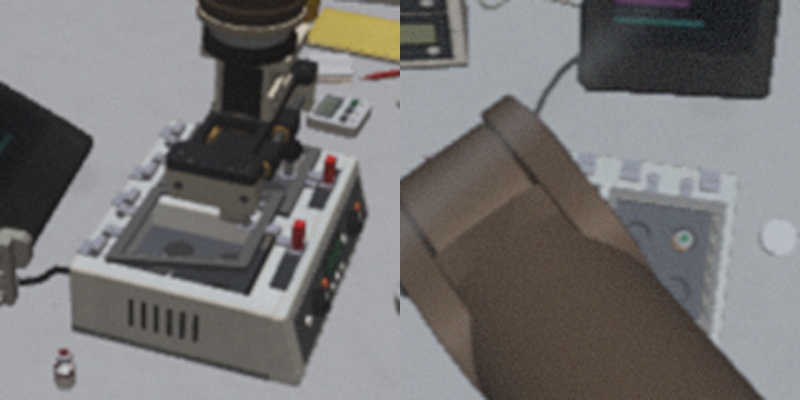

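Cover is rising with the knob held: its lifted frame edge is at about (215,265), and the catch at about (298,235) is still clear. I'll go on up the arc.

Run:
```python
from cell import bot
from h import *
import cv2
for a in (20,28,36,44,52,57,60):
    bot.line_to(arc(a).tolist(),vel=40)
    s=bot.state();print(a,round(s['time_s'],2),(s['position']-arc(a)).round(1),s['contact_force'].round(1),round(s['width'],2))
    if s['width']<20 : break
bot.pause(.5)
s=bot.state();print(s['position'].round(1),s['contact_force'].round(1),s['width'])
d={n:bot.get_image(n) for n in("side","top")}
pickle.dump(d,open('d5.pkl','wb'))
im=np.hstack([cv2.resize(d[n]['frame'][80:260,180:340,::-1],(400,450),interpolation=cv2.INTER_CUBIC) for n in d]); cv2.imwrite('pics/a5.png',im)
```

```text
20 12.96 [-0.2  0.3 -0.2] [-1.2  5.6 -1.1] 21.94
28 13.57 [-0.3  0.3 -0.2] [-1.6  4.3 -0.7] 22.04
36 14.18 [-0.3  0.3 -0.2] [-1.   5.7 -1.1] 22.54
44 14.78 [-0.4  0.3 -0.1] [-2.4  4.3  0.8] 22.4
52 15.39 [-0.4  0.4 -0. ] [-3.2  3.6  1.8] 21.98
57 15.82 [-0.3  0.3  0.1] [-2.8  4.4  4.1] 22.06
60 16.15 [-0.2  0.3  0.2] [-2.2  4.2  5.1] 21.86
[621.9  50.8 197.8] [-2.   4.5  3.5] 21.749684920192028
```

View pics/a5.png

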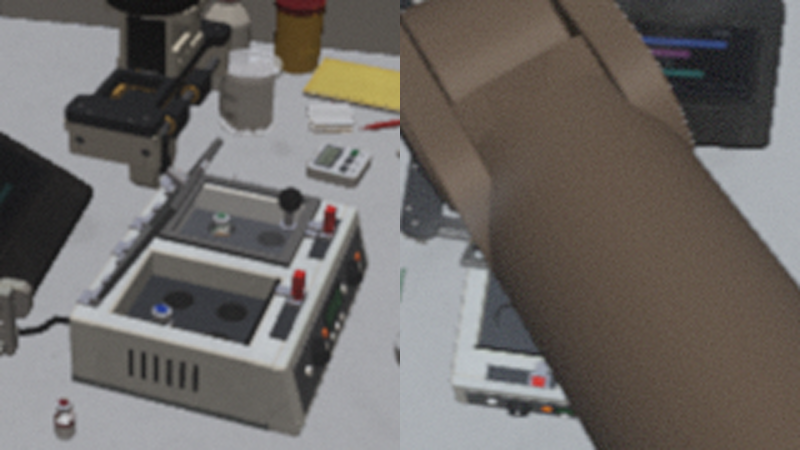

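Run:
```python
from h import *
import cv2
i=pickle.load(open('d5.pkl','rb'))['side']
K=5
im=cv2.resize(i['frame'][115:215,200:300,::-1],None,fx=6,fy=6,interpolation=cv2.INTER_CUBIC)
# cover lateral centre from deckBL corner: warmer left side y=+132 => bay centre y=63 is 69 right of it
off=(np.array([682.9,105.9,0])-hinge)@Y-69; print('cover centre offset vs ball',off)
for deg,c in((54,(0,255,255)),(60,(0,255,0)),(66,(255,0,255))):
    a=np.radians(deg)
    P=[]
    for l,yy in((5,59),(145,59),(145,-59),(5,-59)):
        p=hinge+(off+yy)*Y-X*l*np.cos(a)+Z*l*np.sin(a)+3.5*(X*np.sin(a)+Z*np.cos(a))
        P.append((proj(i,p)+.5-[200,115])*6)
    cv2.polylines(im,[np.array(P).round().astype(int)],False,c,1)
cv2.imwrite('pics/a6.png',im)
```

```text
cover centre offset vs ball -4.795140271933619
```

View pics/a6.png

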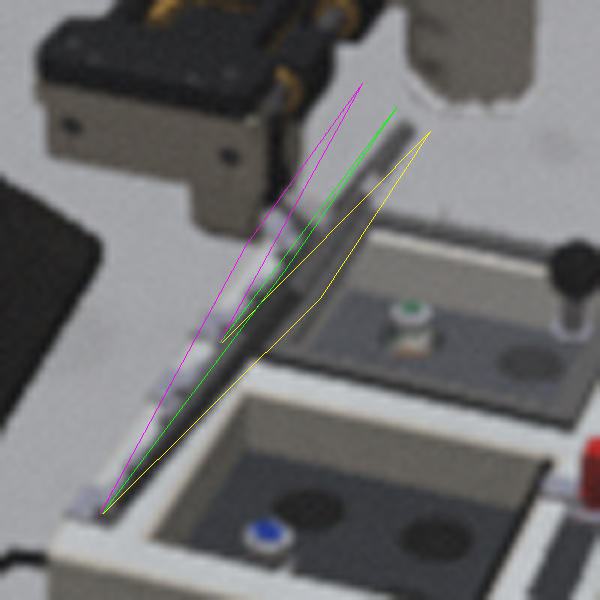

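Run:
```python
from h import *
import cv2
i=pickle.load(open('d5.pkl','rb'))['side']
base=cv2.resize(i['frame'][115:190,205:280,::-1],None,fx=5,fy=5,interpolation=cv2.INTER_CUBIC)
off=-4.8; out=[]
for deg in(56,58,60,62):
    im=base.copy(); a=np.radians(deg)
    for t,c in((3.5,(0,255,0)),(-3.5,(0,255,255))):
        P=[]
        for l,yy in((5,59),(145,59),(145,-59),(5,-59)):
            p=hinge+(off+yy)*Y-X*l*np.cos(a)+Z*l*np.sin(a)+t*(X*np.sin(a)+Z*np.cos(a))
            P.append((proj(i,p)+.5-[205,115])*5)
        cv2.polylines(im,[np.array(P).round().astype(int)],False,c,1)
    cv2.putText(im,str(deg),(5,365),0,.6,(0,0,255),2)
    out.append(im[60:360 if 0 else 375,:])
cv2.imwrite('pics/a7.png',cv2.resize(np.vstack([np.hstack(out[:2]),np.hstack(out[2:])]),(700,590)))
```

```text
(no output)
```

View pics/a7.png

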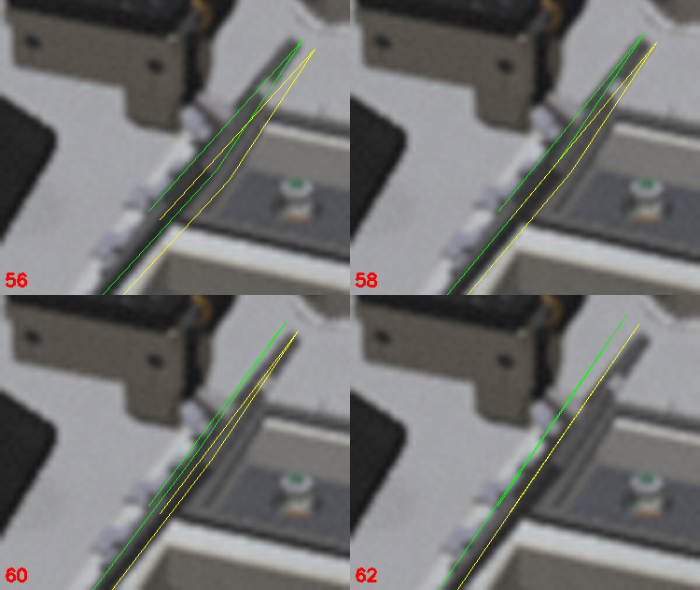

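Run:
```python
from cell import bot
from h import *
import cv2
bot.line_to(arc(62.3).tolist(),vel=25); bot.pause(.7)
s=bot.state();print(s['time_s'],s['position'].round(1),(s['position']-arc(62.3)).round(1),s['contact_force'].round(1),s['width'])
i=bot.get_image('side'); f=np.mean([bot.get_image('side')['frame'].astype(float) for _ in range(6)],0).astype(np.uint8)
base=cv2.resize(f[115:190,205:280,::-1],None,fx=5,fy=5,interpolation=cv2.INTER_CUBIC)
off=-4.8; out=[]
for deg in(57,59,61,63):
    im=base.copy(); a=np.radians(deg)
    for t,c in((3.5,(0,255,0)),(-3.5,(0,255,255))):
        P=[]
        for l,yy in((5,59),(145,59),(145,-59),(5,-59)):
            p=hinge+(off+yy)*Y-X*l*np.cos(a)+Z*l*np.sin(a)+t*(X*np.sin(a)+Z*np.cos(a))
            P.append((proj(i,p)+.5-[205,115])*5)
        cv2.polylines(im,[np.array(P).round().astype(int)],False,c,1)
    cv2.putText(im,str(deg),(5,365),0,.6,(0,0,255),2)
    out.append(im[60:])
cv2.imwrite('pics/a8.png',cv2.resize(np.vstack([np.hstack(out[:2]),np.hstack(out[2:])]),(700,590)))
cv2.imwrite('pics/a9.png',cv2.resize(f[100:260,180:340,::-1],(500,500),interpolation=cv2.INTER_CUBIC))
```

```text
17.8083 [626.9  50.  199.3] [-0.3  0.3  0.2] [-4.   4.5  4.6] 22.36238955785597
```

View pics/a8.png

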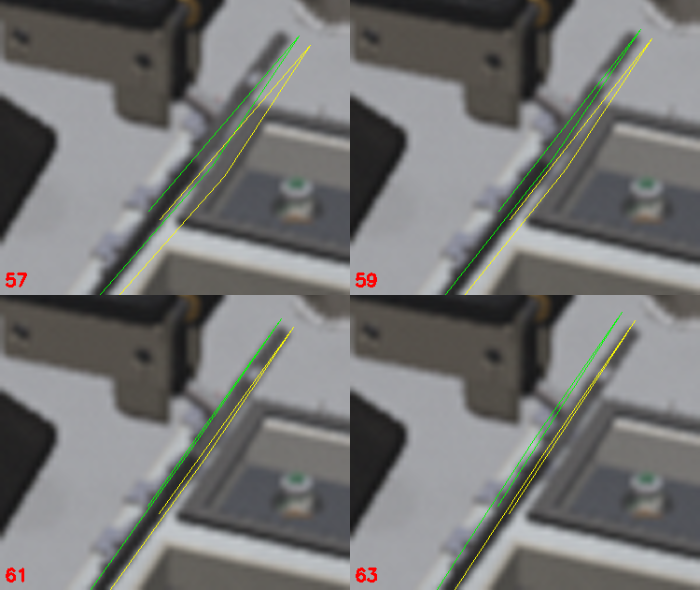

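View pics/a9.png

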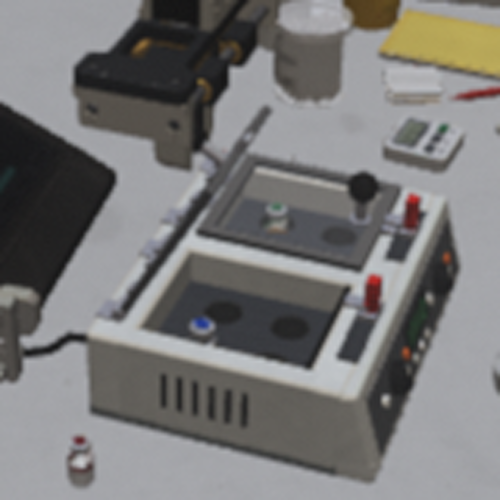

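The image overlay puts the cover at about 60°, and the arm's position gives 62°. The fingers still hold the knob (width 22.4), the other bay looks untouched, and both vials are in place.

Run:
```python
from cell import bot
s=bot.state();print(s['time_s'],s['position'].round(1),s['width'])
print(bot.sign_off())
```

```text
18.1583 [626.9  50.  199.3] 22.19436263651725
the job is handed in; nothing more can be done
None
```

The blue-capped vial was in the left bay. I slid that bay's red catch to the right, raised its cover to about 60°, and handed the job in at 18.2 s with the gripper still holding the knob.

**What the last checks showed**
- **Catch:** it moved about 16.4 mm by the images and about 17 mm by the arm's travel. A first, coarse pixel estimate gave 14.4–16.7 mm. The cover lifted freely afterwards.
- **Cover angle:** the two measures differ slightly. The arm's position gives about 62°, and the side-camera overlay gives about 60°. Both are within 60 ± 5.7°. At my first stop the overlay read only about 57°, so I raised it a little further.
- **Grip:** the finger opening was steady at about 22 mm. The ball is 24 mm, so I took the difference as pad give. The force on the tool was only a few newtons.
- **Other items:** in the last side picture, the right cover and catch, both warmer vials and the red-capped vial look unmoved. I did not check the syringe or beaker in the final picture, but the gripper was never lowered near them.

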